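Gauge a drilled sculpture base and fit the mounting post

ROBOT

A 6-joint arm with a two-finger parallel gripper is mounted at the origin on the work surface. World frame = base frame: x ahead of the robot, y to its left, z up, the work surface at z = 0. Lengths are in m, angles in degrees, forces in N, time in s.
With the tool pointing down it reaches from about 0.3 to 0.775 m from the base axis. Payload 14.6 kg.
Tool frame: the origin (TCP) lies at the centre of the arm's flange, where the gripper is bolted on; the fingertips stand 173 mm ahead of it and the grasp point (between the pads) lies 155 mm ahead of it; z points along the fingers, y is the line along which they close (so a half turn about z gives the same grasp; the last joint's range is limited). The gripper opens to 85 mm and grips with 20 to 120 N. Pads are 22 mm wide; open, the fingers measure 114 mm over their backs; the gripper's body (76 mm by 85 mm) begins 54 mm behind the grasp point. The pads swing forward as they close: fully open they stand 13 mm farther back than shut.
Start: joints at [71.012, 17.183, 87.147, -0, 75.671, -3.816], TCP at [0.144, 0.531, 0.405] pointing down, gripper open.
Joint ranges: [-173.82, 173.82], [-45.26, 126.66], [13.44, 144.39], [-59.66, 239.66], [0, 175.72], [-146.38, 146.38]. Speed limits (degrees/s): [127.2, 127.2, 147.25, 180, 180, 180].

INTERFACE

Orientations are given as a 3x3 rotation matrix whose columns are the frame's x, y, z axes.
In Python, from rig import env gives the robot as it stands.
- The arm moves only by the tool carry_out, never from a script. Its argument "steps" is text: rows parted by semicolons, each of 7 numbers parted by spaces: the shift along the tool's x, y, z normalised to -1 to 1, where 1 is 200 mm, then the turn, a rotation vector about the tool's x, y, z normalised to -1 to 1, where 1 is 90 degrees, then the finger opening in mm, from 0 to 85.4. A call has 1 to 10 rows; each row shifts and turns the commanded pose from where the row before left it, along the tool's axes as they then stand; what a row does not reach is not made up. A row lasts 1/12 s, in which the tool goes at most 41.7 mm and 7.16 degrees, less where a joint would pass 70% of its speed; a pose out of reach is approached as far as the arm can. A call with a number of a shift or a turn outside -1 to 1 is refused whole. A call with a gripper value outside its range is refused whole. The fingers move at their own pace and stop on an object; "newtons" is the grip in N (left out, the last holds). Time passes only in rows, so rows that do not move let the fingers close. It gives the time, the measured TCP pose, the force, the opening and the grip force at its end, in the units of the state.
- env.state(): the state, without advancing time (a new reading comes with each control period).
- env.capture(name): name is "side" or "top" or "wrist"; returns a dict with "img" (400x640x3 uint8, red, green, blue), "fx", "fy", "cx", "cy" (pixels), "world_from_camera" (4x4, takes a point from camera to world coordinates); the wrist camera has in their place "T_tool_cam" (4x4, takes a point from camera to tool coordinates, whose origin is the TCP and whose axes are the flange's). Camera axes: x right, y up, looking along -z (the intrinsics and any distortion apply to the point x, -y, -z); pixel columns grow to the right and rows downward; lengths in m; the calibration is good to about 2 mm. A picture is of the moment at which its call begins: read the wrist's pose just before it. There is no depth.
- env.finish_job(): hands the job in; it is judged then, once.
The state is a dict: "time_s": time; "joint_positions": joint angles; "joint_vel": joint speeds; "joint_torque": joint torques, N m; "tool_pos": TCP position; "orientation": TCP orientation; "wrist_force": force on the tool from outside, world axes, zero at the start; "ft_torque": the same for the moment, N m; "finger_gap": finger opening in m; "gripper_force": force on a finger pad.
Only numpy, scipy, OpenCV 4.12 (cv2) and the standard library are available. Lean on these libraries where they do the work, as an engineer would, in place of code of your own. Each camera call takes 0.05 s, during which the arm holds its last target. There are 200 camera calls.

TASK

Find out how deep the bore in the driftwood base is by lowering the depth rod into it until you feel its tip touch the bottom, then put the rod back upright in its stand. Pick the one post that will stand 40 mm proud of the base when it rests on the bottom of the bore, and push it down, straight, until you feel it firmly on the bottom, without forcing it; leave the other two posts in the rack and do not disturb the things around.

Things in the scene. Friction and masses are not known exactly. Their poses are not given: they have to be found in the camera images.
- base: grey weathered driftwood sculpture base, a block 110 x 110 mm and 66 mm high (about 126 mm across in y over its rough sides), held fast to the bench between two 18 mm high plywood battens (150 mm across in x). Origin: centre of its underside on the bench. Its flat top is 66 mm above the bench.
- base_hole (a point): centre of the mouth of the blind bore in the middle of the base's top, 66 mm above the bench, z up; a brass ring marks it. The bore is vertical, 13 mm wide, with a sharp edge. It was drilled 30, 40 or 50 mm deep (within 1 mm), which cannot be told from outside. At the bottom the resistance rises sharply.
- base_sleeve (a point): point on the bore's axis 11 mm below its mouth. Here a brass sleeve in the bore has two sprung balls, on the base's x and -x sides, 10.6 mm apart: they clear the depth rod but grip a post, so that a post does not drop to the bottom by itself: passing the balls takes up to about 20 N, pushing on about 5 to 12 N.
- rod: depth rod: steel rod 8 mm thick with black rings every 10 mm from its lower end, narrowed to 5 mm over its last 5 mm, and a red handle 21 mm thick from 78 to 130 mm above its lower end (brass ferrule 15 mm thick from 70 to 78 mm). About 100 g. Origin: its lower end; z points up along it towards the handle. It stands upright in its stand.
- rod_foot: the narrowed lower 5 mm of the depth rod; origin at its lower end, the same point as rod. Should not be pressed on with more than 30 N.
- stand: dark wooden block 70 x 70 x 40 mm fixed to the bench, the stand of the depth rod. Origin: centre of its underside.
- stand_hole0 (a point): centre of the mouth of the stand's hole, 9.5 mm wide and 34 mm deep, 40 mm above the bench; the depth rod stands in it with its lower end 6 mm above the bench, so that the handle spans 84 to 136 mm above the bench.
- rack: light wooden rack 62 mm (x) x 170 mm (y) x 32 mm high, fixed to the bench, with three holes 13.4 mm wide and 25 mm deep on its y axis, at -55, 0 and 55 mm. The posts stand in them in any order, their lower ends 7 mm above the bench. Origin: centre of its underside.
- bird: small copper bird on a driftwood foot, about 62 x 70 mm and 118 mm high: a bystander. Origin: centre of its underside.
- pliers: dark pliers lying on the bench, about 60 x 145 mm, 12 mm high: a bystander. Origin on the bench under them.
- pot: white pot with a yellow label, 52 mm wide and 75 mm high: a bystander. Origin: centre of its underside.
- post_red: steel mounting post, 12 mm thick and 70 mm long, its upper 12 mm dipped in red paint; cut for a bore 30 mm deep; about 56 g. Origin: centre of its lower end, z up along it. Its lower 6 mm are a narrower pilot, 9 mm thick, with a 5 mm long taper above it.
- post_red_foot: the narrower lower 6 mm (pilot) of the red post, origin at its lower end, the same point as post_red. Should not be pressed on with more than 40 N.
- post_red_top (a point): centre of the upper end of the red post.
- post_yellow: steel mounting post, 12 mm thick and 80 mm long, its upper 12 mm dipped in yellow paint; cut for a bore 40 mm deep; about 64 g. Origin: centre of its lower end, z up along it. Its lower 6 mm are a narrower pilot, 9 mm thick, with a 5 mm long taper above it.
- post_yellow_foot: the narrower lower 6 mm (pilot) of the yellow post, origin at its lower end, the same point as post_yellow. Should not be pressed on with more than 40 N.
- post_yellow_top (a point): centre of the upper end of the yellow post.
- post_blue: steel mounting post, 12 mm thick and 90 mm long, its upper 12 mm dipped in blue paint; cut for a bore 50 mm deep; about 72 g. Origin: centre of its lower end, z up along it. Its lower 6 mm are a narrower pilot, 9 mm thick, with a 5 mm long taper above it.
- post_blue_foot: the narrower lower 6 mm (pilot) of the blue post, origin at its lower end, the same point as post_blue. Should not be pressed on with more than 40 N.
- post_blue_top (a point): centre of the upper end of the blue post.

How it is judged (in metres and radians):
On the way, in this order (a step that is already met when the one before it is completed fails the run):
1. the tip of the depth rod, inside the bore, touches its bottom (horizontal distance between rod_foot and base_hole below 0.006 m and z of rod_foot in the frame of base_hole below -0.027 m and contact force between rod_foot and anything else above 0.5 N), for 0.1 s.
2. a post stands upright in the bore, its top 40 mm above the base, and is pressed on to the bottom (((horizontal distance between post_red and base_hole below 0.003 m and angle between post_red's own z axis and vertical below 0.06 rad and z of post_red_top in the frame of base_hole between 0.0375 and 0.0425 m and contact force between post_red_foot and anything else above 3 N) or (horizontal distance between post_yellow and base_hole below 0.003 m and angle between post_yellow's own z axis and vertical below 0.06 rad and z of post_yellow_top in the frame of base_hole between 0.0375 and 0.0425 m and contact force between post_yellow_foot and anything else above 3 N) or (horizontal distance between post_blue and base_hole below 0.003 m and angle between post_blue's own z axis and vertical below 0.06 rad and z of post_blue_top in the frame of base_hole between 0.0375 and 0.0425 m and contact force between post_blue_foot and anything else above 3 N))), for 0.05 s.
At the end, for the whole second after the job is handed in: One post stands in the bore within 3 mm of its centre, upright (0.06 rad), at rest, its top 37.5 to 42.5 mm above the base; the other two still stand in the rack (within 12 mm); the depth rod is back in its stand at least 30 mm down its hole, upright (0.12 rad) ((((horizontal distance between post_red and base_hole below 0.003 m and angle between post_red's own z axis and vertical below 0.06 rad and z of post_red_top in the frame of base_hole between 0.0375 and 0.0425 m) and linear speed of post_red below 0.01 m/s and distance of each of post_yellow, post_blue from where it was at the start of the episode below 0.012 m) or ((horizontal distance between post_yellow and base_hole below 0.003 m and angle between post_yellow's own z axis and vertical below 0.06 rad and z of post_yellow_top in the frame of base_hole between 0.0375 and 0.0425 m) and linear speed of post_yellow below 0.01 m/s and distance of each of post_red, post_blue from where it was at the start of the episode below 0.012 m) or ((horizontal distance between post_blue and base_hole below 0.003 m and angle between post_blue's own z axis and vertical below 0.06 rad and z of post_blue_top in the frame of base_hole between 0.0375 and 0.0425 m) and linear speed of post_blue below 0.01 m/s and distance of each of post_red, post_yellow from where it was at the start of the episode below 0.012 m)) and horizontal distance between rod and stand_hole0 below 0.006 m and z of rod in the frame of stand_hole0 below -0.03 m and angle between rod's own z axis and vertical below 0.12 rad); the robot touches nothing.
It fails at once if on or in the base, the depth rod's tip is pressed on with more than 30 N (horizontal distance between rod_foot and base_hole below 0.06 m and contact force between rod_foot and anything else above 30 N).
It fails at once if on or in the base, a post's lower end is pressed on with more than 40 N ((horizontal distance between post_red_foot and base_hole below 0.06 m and contact force between post_red_foot and anything else above 40 N) or (horizontal distance between post_yellow_foot and base_hole below 0.06 m and contact force between post_yellow_foot and anything else above 40 N) or (horizontal distance between post_blue_foot and base_hole below 0.06 m and contact force between post_blue_foot and anything else above 40 N)).
It fails at once if a second post is taken from the rack (distance of each of post_red, post_yellow from where it was at the start of the episode above 0.02 m or distance of each of post_red, post_blue from where it was at the start of the episode above 0.02 m or distance of each of post_yellow, post_blue from where it was at the start of the episode above 0.02 m).
It fails at once if the bird, the pliers or the pot is moved by more than 20 mm or tipped (distance of any of bird, pliers, pot from where it was at the start of the episode above 0.02 m or angle between any of bird, pliers, pot's own z axis and vertical above 0.3 rad).
It also fails if it takes over 67 s, if anything falls off the work surface, if the arm or the gripper's body presses on something with over 40 N, if the wrist force passes 120 N, or if a joint passes its speed limit or range.

## Working session

There is one attempt and no reset: what is moved stays moved. The work goes in short steps, Python scripts to look and compute and a tool call to move; the robot and the scene stay as the last step left them, time stands still between calls to the robot, and variables do not carry over. Pictures are saved under pics/ and viewed, at most 13 in all, crops included, and the job is handed in when it is done.

Besides the shell and the picture viewer there is one more tool, called after "Request:" as name(argument=value, ...) on one line, values as JSON. carry_out: Moves the arm, as the interface text tells. Its arguments: {"type":"object","properties":{"steps":{"type":"string"},"newtons":{"type":"number"}},"required":["steps"]}

```bash
mkdir -p pics; ls
cat > h.py <<'E'
import numpy as np, cv2, json
from rig import env
def cap(n,f):
    s=env.state(); c=env.capture(n)
    cv2.imwrite('pics/'+f+'.png',c['img'][:,:,::-1])
    if 'world_from_camera' in c: W=np.array(c['world_from_camera'])
    else:
        T=np.eye(4);T[:3,:3]=np.array(s['orientation']);T[:3,3]=s['tool_pos'];W=T@np.array(c['T_tool_cam'])
    d=dict(W=W.tolist(),fx=c['fx'],fy=c['fy'],cx=c['cx'],cy=c['cy'],extra={k:str(v) for k,v in c.items() if k not in('img',)})
    json.dump(d,open('pics/'+f+'.json','w')); return c,d
def ray(f,u,v):
    d=json.load(open('pics/'+f+'.json'));W=np.array(d['W'])
    r=W[:3,:3]@np.array([(u-d['cx'])/d['fx'],-(v-d['cy'])/d['fy'],-1.]);return W[:3,3],r
def atz(f,u,v,z):
    o,r=ray(f,u,v);return o+r*(z-o[2])/r[2]
def tri(*obs):
    A=np.zeros((3,3));b=np.zeros(3)
    for f,u,v in obs:
        o,r=ray(f,u,v);r=r/np.linalg.norm(r);P=np.eye(3)-np.outer(r,r);A+=P;b+=P@o
    return np.linalg.solve(A,b)
def proj(f,p):
    d=json.load(open('pics/'+f+'.json'));W=np.array(d['W']);q=W[:3,:3].T@(np.array(p)-W[:3,3]);return d['cx']+d['fx']*q[0]/-q[2], d['cy']-d['fy']*q[1]/-q[2]
E
python3 - <<'E'
from h import *
s=env.state();print(s)
for n in('side','top','wrist'):
    c,d=cap(n,n+'0');print(n,d['extra'])
a=[cv2.imread(f'pics/{n}0.png') for n in('side','top')]
cv2.imwrite('pics/m0.png',cv2.resize(np.vstack(a),None,fx=.75,fy=.75,interpolation=cv2.INTER_AREA))
E
```

```text
pics
{'time_s': 0.0, 'joint_positions': array([ 7.10128373e+01,  1.72164379e+01,  8.71807509e+01,  7.01127309e-04,
        7.56715386e+01, -3.81569983e+00]), 'joint_vel': array([-0.05520043,  0.06586474,  0.06465658, -0.09833067,  0.09245436,
        0.00723928]), 'joint_torque': array([-1.34441165e-03, -5.43500805e+01, -3.61791730e+01, -2.13667290e-04,
        4.05013780e-03,  3.70449629e-05]), 'tool_pos': array([0.14392882, 0.53079873, 0.40411012]), 'orientation': array([[-9.65146150e-01,  2.61711192e-01, -4.01482662e-04],
       [ 2.61711484e-01,  9.65145492e-01, -1.13039849e-03],
       [ 9.16512458e-05, -1.19607237e-03, -9.99999281e-01]]), 'wrist_force': array([0.8072339 , 0.1847071 , 0.40917838]), 'ft_torque': array([ 0.02270725,  0.00121641, -0.0125264 ]), 'gripper_force': 0.0, 'finger_gap': 0.0856513771851343}
side {'fx': '480.4684667767236', 'fy': '480.4684667767236', 'cx': '319.155028017263', 'cy': '189.4077847463097', 'world_from_camera': '[[-0.87944645  0.24735474 -0.40668117  0.16047701]\n [-0.47575632 -0.42956384  0.76754859  0.80610353]\n [ 0.01516126  0.86849901  0.49545898  0.61004297]\n [ 0.          0.          0.          1.        ]]'}
top {'fx': '468.12261736080393', 'fy': '468.12261736080393', 'cx': '313.2691767134637', 'cy': '201.58083774924808', 'world_from_camera': '[[-0.00319954  0.97819225 -0.2076769   0.36623077]\n [-0.99998583 -0.0022463   0.00482572  0.00813434]\n [ 0.00425398  0.20768939  0.97818557  1.24527867]\n [ 0.          0.          0.          1.        ]]'}
wrist {'fx': '332.5363651444987', 'fy': '332.5363651444987', 'cx': '324.06222924673517', 'cy': '199.56350322540578', 'T_tool_cam': '[[-8.65891372e-05  9.48329470e-01  3.17287265e-01  8.10324807e-02]\n [ 9.99999817e-01  2.71872644e-04 -5.39686706e-04  6.98269300e-04]\n [-5.98062536e-04  3.17287160e-01 -9.48329321e-01  2.99012771e-02]\n [ 0.00000000e+00  0.00000000e+00  0.00000000e+00  1.00000000e+00]]'}
```

View pics/top0.png

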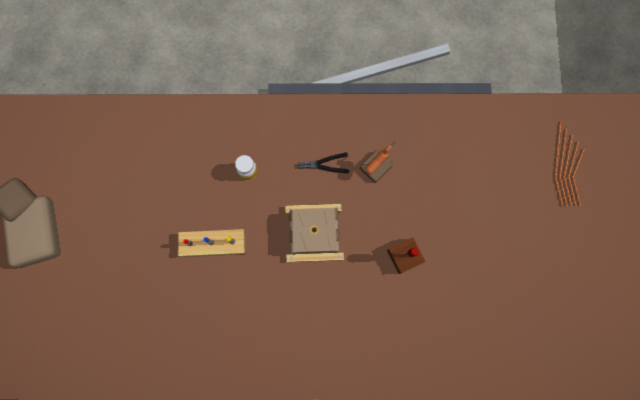

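View pics/side0.png

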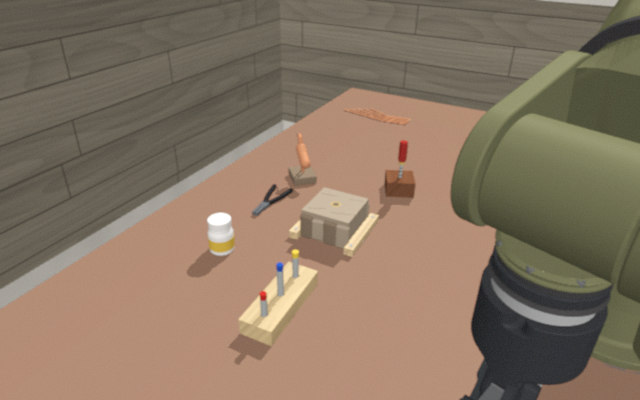

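The top view shows the base hole at (314,230), the rod's handle at (414,252), and the post tops: red (186,241), blue (207,240), yellow (229,239). In the side view the hole is at (336,205), the rod top at (404,143), and the posts at (263,295), (280,266), (295,253).

Run:
```python
from h import *
for n,t,s,z in [('hole',(314,230),(336,205),.066),('rod',(414.5,251.5),(404,142),.136),('red',(186,241),(263.5,294),.077),('blue',(207,239.5),(280,266),.097),('yel',(229,239),(295.5,252.5),.087)]:
    print(n,tri(('top0',*t),('side0',*s)).round(4),atz('top0',*t,z).round(4),atz('side0',*s,z).round(4))
# base top corners, stand top corners, rack corners in top
for n,pts,z in [('base',[(292,208),(337,208),(340,253),(290,253)],.066),('stand',[(388,247),(414,239),(425,262),(400,272)],.04),('rack',[(178,234),(244,230),(245,255),(180,256)],.032)]:
    print(n,[atz('top0',*p,z)[:2].round(3).tolist() for p in pts])
t=cv2.imread('pics/top0.png');k=lambda x,y,w=80,h=80:cv2.resize(t[y:y+h,x:x+w],(400,400),interpolation=cv2.INTER_CUBIC)
s=cv2.imread('pics/side0.png');kk=lambda x,y,w=80,h=80:cv2.resize(s[y:y+h,x:x+w],(400,400),interpolation=cv2.INTER_CUBIC)
cv2.imwrite('pics/c0.png',cv2.resize(np.hstack([k(275,190),k(370,215)]),(800,400)))
```

```text
hole [0.544  0.001  0.0634] [0.5427 0.0007 0.066 ] [0.543 0.005 0.066]
rod [ 0.4812 -0.2369  0.1352] [ 0.4802 -0.237   0.136 ] [ 0.4816 -0.2349  0.136 ]
red [0.5151 0.3224 0.0739] [0.5141 0.3213 0.077 ] [0.5137 0.3254 0.077 ]
blue [0.5173 0.2665 0.0913] [0.5152 0.2645 0.097 ] [0.515  0.2727 0.097 ]
yel [0.5191 0.2132 0.0841] [0.5176 0.2122 0.087 ] [0.5183 0.2167 0.087 ]
base [[0.6, 0.057], [0.6, -0.059], [0.484, -0.065], [0.484, 0.061]]
stand [[0.502, -0.19], [0.522, -0.258], [0.463, -0.284], [0.438, -0.219]]
rack [[0.538, 0.355], [0.548, 0.183], [0.483, 0.179], [0.481, 0.347]]
```

View pics/c0.png

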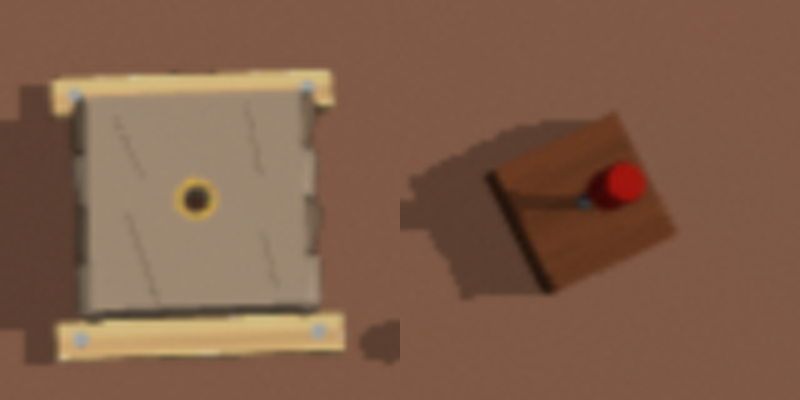

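The left crop puts the bore at about pixel (314.2,229.8) of the top view, and the rod handle top is seen in the right crop. I'll turn the tool so the fingers close along x, then set out for the rod.

Request:
carry_out(steps="0 0 0 0 0 0.079 60;0 0 0 0 0 0.079 60;0 0 0 0 0 0.079 60;0 0 0 0 0 0.079 60;0 0 0 0 0 0.079 60;0 0 0 0 0 0.079 60;0 0 0 0 0 0.079 60;0 0 0 0 0 0.079 60;0 0 0 0 0 0.079 60;0 0 0 0 0 0.079 60", newtons=60)

```text
time_s: 0.98
tool_pos: [0.144, 0.5308, 0.4044]
orientation: [[-0.059, 0.998, -0.0], [0.998, 0.059, -0.0], [-0.0, -0.0, -1.0]]
wrist_force: [-0.1, -0.3, -0.8]
finger_gap: 0.0599
gripper_force: 0.0
```

Request:
carry_out(steps="0 0 0 0 0 0.0415 60;-0.17 0.074 0 0 0 0 60;-0.17 0.074 0 0 0 0 60;-0.17 0.074 0 0 0 0 60;-0.17 0.074 0 0 0 0 60;-0.17 0.074 0 0 0 0 60;-0.17 0.074 0 0 0 0 60;-0.17 0.074 0 0 0 0 60;-0.17 0.074 0 0 0 0 60;-0.17 0.074 0 0 0 0 60")

```text
time_s: 1.82
tool_pos: [0.2771, 0.2231, 0.4047]
orientation: [[-0.0, 1.0, 0.0], [1.0, 0.0, 0.0], [0.0, 0.0, -1.0]]
wrist_force: [0.5, -0.0, -0.6]
finger_gap: 0.0603
gripper_force: 0.0
```

Request:
carry_out(steps="-0.19 0.085 0 0 0 0 60;-0.19 0.085 0 0 0 0 60;-0.19 0.085 0 0 0 0 60;-0.19 0.085 0 0 0 0 60;-0.19 0.085 0 0 0 0 60;-0.19 0.085 0 0 0 0 60;-0.19 0.085 0 0 0 0 60;-0.19 0.085 0 0 0 0 60;-0.19 0.085 0 0 0 0 60;-0.19 0.085 0 0 0 0 60")

```text
time_s: 2.65
tool_pos: [0.4473, -0.1575, 0.4045]
orientation: [[0.001, 1.0, -0.0], [1.0, -0.001, 0.0], [0.0, -0.0, -1.0]]
wrist_force: [-0.4, 0.6, 0.8]
finger_gap: 0.0599
gripper_force: 0.0
```

Request:
carry_out(steps="-0.19 0.085 0 0 0 0 60;-0.19 0.085 0 0 0 0 60;0 0 0 0 0 0 60;0 0 0 0 0 0 60")

```text
time_s: 2.98
tool_pos: [0.4813, -0.2327, 0.4034]
orientation: [[0.002, 1.0, -0.002], [1.0, -0.002, 0.001], [0.001, -0.002, -1.0]]
wrist_force: [-0.1, 0.1, -0.2]
finger_gap: 0.06
gripper_force: 0.0
```

Run:
```python
from h import *
cap('wrist','w1'); s=env.state(); print(s['tool_pos'],s['wrist_force'])
print(proj('w1',[.481,-.2365,.136]))
```

```text
[ 0.48099346 -0.23154115  0.40393107] [-0.11200821 -0.33009588  0.20011508]
(np.float64(323.3363441844598), np.float64(208.11653964227364))
```

View pics/w1.png

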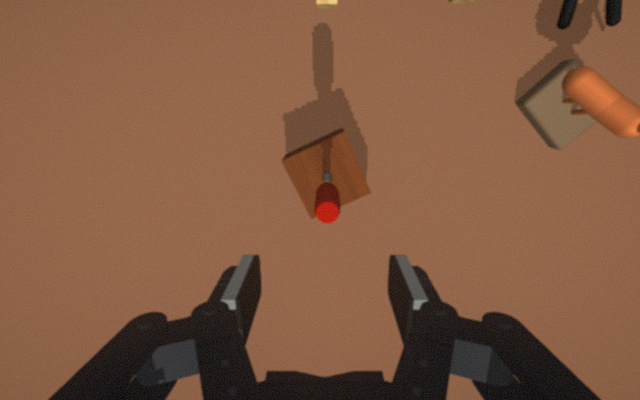

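The handle top is at (327.5,212) in the wrist view (predicted 323,208), so the rod stands about 3 mm off in x and y.

Run:
```python
from h import *
print(atz('w1',327.5,212,.136), tri(('w1',327.5,212),('top0',414.5,251.5),('side0',404,142)))
print(atz('w1',326.5,177,.04))
```

```text
[ 0.48416557 -0.23965434  0.136     ] [ 0.48245149 -0.23870072  0.13435326]
[ 0.48387669 -0.23703711  0.04      ]
```

Request:
carry_out(steps="-0.0375 0.0125 0.1 0 0 0 60;0 0 0.15 0 0 0 60;0 0 0.15 0 0 0 60;0 0 0.15 0 0 0 60;0 0 0.1 0 0 0 60;0 0 0.0175 0 0 0 60;0 0 0 0 0 0 45;0 0 0 0 0 0 35")

```text
time_s: 3.7
tool_pos: [0.4838, -0.2383, 0.2728]
orientation: [[-0.001, 1.0, 0.002], [1.0, 0.001, -0.001], [-0.001, 0.002, -1.0]]
wrist_force: [0.6, -1.3, 0.3]
finger_gap: 0.0365
gripper_force: 0.0
```

Request:
carry_out(steps="0 0 0 0 0 0 28;0 0 0 0 0 0 24;0 0 0 0 0 0 16;0 0 0 0 0 0 10;0 0 0 0 0 0 10;0 0 0 0 0 0 10", newtons=60)

```text
time_s: 4.2
tool_pos: [0.4837, -0.2389, 0.2725]
orientation: [[0.0, 1.0, 0.002], [1.0, -0.0, -0.001], [-0.001, 0.002, -1.0]]
wrist_force: [-2.0, 1.1, 8.6]
finger_gap: 0.0196
gripper_force: 58.3
```

Run:
```python
from h import *
cap('wrist','w2'); s=env.state(); print(s['tool_pos'],s['orientation'],s['wrist_force'],s['ft_torque'],s['finger_gap'],s['time_s'])
```

```text
[ 0.4837015  -0.23885562  0.2724862 ] [[ 2.32585991e-04  9.99998638e-01  1.63416463e-03]
 [ 9.99999491e-01 -2.30980854e-04 -9.82357209e-04]
 [-9.81978410e-04  1.63439228e-03 -9.99998182e-01]] [-1.42771621  0.43864749  7.09962389] [ 0.14460454  0.35117846 -0.00944183] 0.019492832085898103 4.25
```

Request:
carry_out(steps="0 0 -0.05 0 0 0 10;0 0 -0.1 0 0 0 10;0 0 -0.12 0 0 0 10;0 0 -0.12 0 0 0 10;0 0 -0.1 0 0 0 10;0.1 0.03 -0.01 0 0 0 10;0.18 0.045 0 0 0 0 10;0.18 0.045 0 0 0 0 10;0.18 0.045 0 0 0 0 10;0.18 0.045 0 0 0 0 10")

```text
time_s: 5.08
tool_pos: [0.5255, -0.0731, 0.3722]
orientation: [[0.001, 1.0, 0.001], [1.0, -0.001, -0.0], [-0.0, 0.001, -1.0]]
wrist_force: [1.7, -0.0, -0.7]
finger_gap: 0.0197
gripper_force: 59.0
```

Request:
carry_out(steps="0.18 0.045 0 0 0 0 10;0.12 0.03 0 0 0 0 10;0.08 0.015 0 0 0 0 10;0 0 0 0 0 0 10;0 0 0 0 0 0 10")

```text
time_s: 5.5
tool_pos: [0.5435, 0.0017, 0.3718]
orientation: [[-0.001, 1.0, 0.0], [1.0, 0.001, -0.0], [-0.0, 0.0, -1.0]]
wrist_force: [0.1, 0.1, -1.0]
finger_gap: 0.0201
gripper_force: 59.0
```

Run:
```python
from h import *
cap('wrist','w3'); s=env.state(); print(s['tool_pos'],s['orientation'],s['wrist_force'],s['ft_torque'],s['finger_gap'],s['time_s'])
T=s['tool_pos'];print(proj('w3',T-[0,0,.2665]),proj('w3',[.543,.003,.066]))
```

```text
[0.54342757 0.00097052 0.37167015] [[-2.10888837e-04  9.99999919e-01  3.41790957e-04]
 [ 9.99999956e-01  2.10959461e-04 -2.06606816e-04]
 [-2.06678903e-04  3.41747371e-04 -9.99999920e-01]] [-0.14656889  0.48940697 -0.2765556 ] [ 0.00826264  0.03689617 -0.04314091] 0.019350669737828684 5.55
(np.float64(322.8411458418656), np.float64(204.34736582073373)) (np.float64(322.4962613058446), np.float64(187.1312789282567))
```

View pics/w3.png

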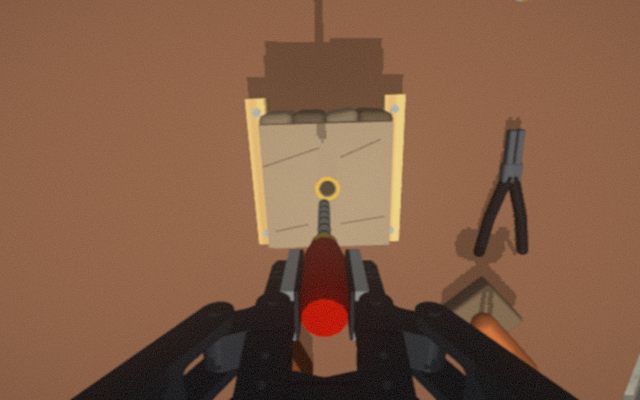

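The hole is at (327.5,188.5) and the rod tip at about (323.5,201), close to where it was predicted.

Run:
```python
from h import *
i=cv2.imread('pics/w3.png').astype(int)
b,g,r=i[...,0],i[...,1],i[...,2]
m=((r-b>70)&(g-b>50))[170:210,305:350]
v,u=np.nonzero(m);u=u+305;v=v+170
(c,ax,an)=cv2.fitEllipse(np.stack([u,v],1)[ (abs(u-327.5)<16)&(abs(v-188.5)<15)].astype(np.float32));print(c,ax,len(u),u.min(),u.max(),v.min(),v.max())
for p in (c,((u.min()+u.max())/2,(v.min()+v.max())/2)): print(atz('w3',*p,.066))
print(tri(('w3',327.5,188.5),('top0',314.2,229.8),('side0',336,205)))
cv2.imwrite('pics/c3.png',cv2.resize(cv2.imread('pics/w3.png')[165:245,280:370],(720,600)[0:1]+(640,)[0:1] if 0 else (675,600),interpolation=cv2.INTER_CUBIC))
```

```text
(327.0666809082031, 188.09542846679688) (21.149930953979492, 22.505189895629883) 291 314 340 176 200
[0.54695206 0.00213668 0.066     ]
[0.54689405 0.00222262 0.066     ]
[5.45547611e-01 2.41934190e-04 6.22256850e-02]
```

View pics/c3.png

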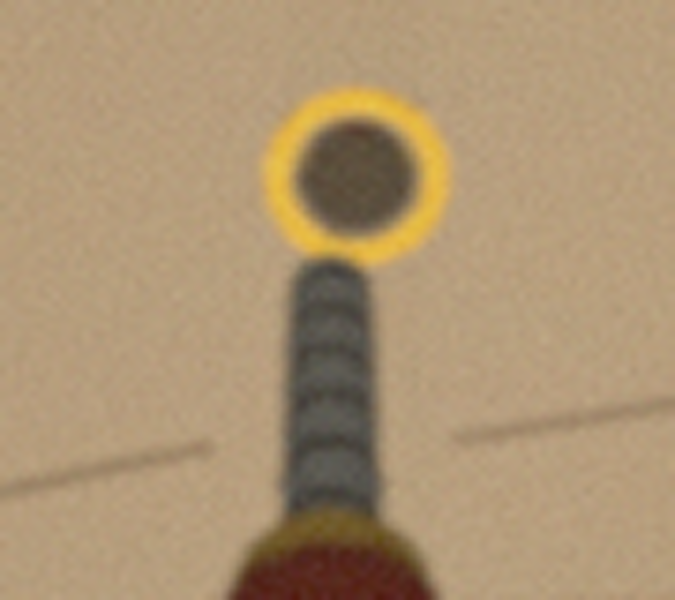

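Request:
carry_out(steps="-0.003 0.013 0 0 0 0 10;0 0 0.05 0 0 0 10;0 0 0.07 0 0 0 10;0 0 0.05 0 0 0 10;0 0 0 0 0 0 10;0 0 0 0 0 0 10")

```text
time_s: 6.05
tool_pos: [0.5462, 0.0003, 0.3366]
orientation: [[0.001, 1.0, -0.001], [1.0, -0.001, 0.0], [0.0, -0.001, -1.0]]
wrist_force: [-0.2, 0.1, -0.2]
finger_gap: 0.0196
gripper_force: 58.9
```

Request:
carry_out(steps="0 0 0.01 0 0 0 10;0 0 0.01 0 0 0 10;0 0 0.01 0 0 0 10;0 0 0.01 0 0 0 10;0 0 0.01 0 0 0 10;0 0 0 0 0 0 10")

```text
time_s: 6.55
tool_pos: [0.5461, 0.0007, 0.3268]
orientation: [[0.0, 1.0, -0.0], [1.0, -0.0, 0.0], [0.0, -0.0, -1.0]]
wrist_force: [-0.1, 0.1, -1.0]
finger_gap: 0.0196
gripper_force: 58.9
```

Request:
carry_out(steps="0 0 0.02 0 0 0 10;0 0 0.02 0 0 0 10;0 0 0.02 0 0 0 10;0 0 0.02 0 0 0 10;0 0 0.005 0 0 0 10;0 0 0.005 0 0 0 10;0 0 0 0 0 0 10")

```text
time_s: 7.13
tool_pos: [0.5462, 0.0006, 0.309]
orientation: [[0.0, 1.0, -0.0], [1.0, -0.0, -0.0], [-0.0, -0.0, -1.0]]
wrist_force: [-0.1, 0.3, -0.8]
finger_gap: 0.0197
gripper_force: 58.9
```

Request:
carry_out(steps="0 0 0.003 0 0 0 10;0 0 0.003 0 0 0 10;0 0 0.003 0 0 0 10;0 0 0.003 0 0 0 10;0 0 0.003 0 0 0 10;0 0 0 0 0 0 10")

```text
time_s: 7.63
tool_pos: [0.5462, 0.0007, 0.3061]
orientation: [[0.0, 1.0, -0.0], [1.0, -0.0, -0.0], [-0.0, -0.0, -1.0]]
wrist_force: [-0.4, 0.1, -1.2]
finger_gap: 0.0196
gripper_force: 58.9
```

Request:
carry_out(steps="0 0 0.0025 0 0 0 10;0 0 0.0025 0 0 0 10;0 0 0.0025 0 0 0 10;0 0 0.0025 0 0 0 10;0 0 0 0 0 0 10")

```text
time_s: 8.05
tool_pos: [0.5462, 0.0007, 0.3041]
orientation: [[0.0, 1.0, -0.0], [1.0, -0.0, -0.0], [-0.0, -0.0, -1.0]]
wrist_force: [0.6, 0.8, -1.3]
finger_gap: 0.0197
gripper_force: 58.9
```

Request:
carry_out(steps="0 0 0.0025 0 0 0 10;0 0 0.0025 0 0 0 10;0 0 0.0025 0 0 0 10;0 0 0 0 0 0 10")

```text
time_s: 8.38
tool_pos: [0.5462, 0.0007, 0.3026]
orientation: [[0.0, 1.0, -0.0], [1.0, -0.0, 0.0], [0.0, -0.0, -1.0]]
wrist_force: [0.4, -0.6, -1.1]
finger_gap: 0.0196
gripper_force: 58.9
```

Request:
carry_out(steps="0 0 0.0025 0 0 0 10;0 0 0.0025 0 0 0 10;0 0 0.0025 0 0 0 10;0 0 0 0 0 0 10")

```text
time_s: 8.72
tool_pos: [0.5462, 0.0007, 0.3011]
orientation: [[0.0, 1.0, -0.0], [1.0, -0.0, -0.0], [-0.0, -0.0, -1.0]]
wrist_force: [0.0, 0.3, -0.6]
finger_gap: 0.0196
gripper_force: 58.9
```

Request:
carry_out(steps="0 0 0.0025 0 0 0 10;0 0 0.0025 0 0 0 10;0 0 0.0025 0 0 0 10;0 0 0 0 0 0 10")

```text
time_s: 9.05
tool_pos: [0.5462, 0.0007, 0.2996]
orientation: [[0.0, 1.0, -0.0], [1.0, -0.0, -0.0], [-0.0, -0.0, -1.0]]
wrist_force: [-0.3, 0.6, -1.1]
finger_gap: 0.0196
gripper_force: 58.9
```

Request:
carry_out(steps="0 0 0.004 0 0 0 10;0 0 0.004 0 0 0 10;0 0 0.004 0 0 0 10;0 0 0.004 0 0 0 10;0 0 0 0 0 0 10")

```text
time_s: 9.47
tool_pos: [0.5461, 0.0007, 0.2963]
orientation: [[0.0, 1.0, -0.0], [1.0, -0.0, -0.0], [-0.0, -0.0, -1.0]]
wrist_force: [0.3, -0.6, -0.7]
finger_gap: 0.0194
gripper_force: 58.9
```

Request:
carry_out(steps="0 0 0.0025 0 0 0 10;0 0 0.0025 0 0 0 10;0 0 0.0025 0 0 0 10;0 0 0 0 0 0 10")

```text
time_s: 9.8
tool_pos: [0.5462, 0.0007, 0.2949]
orientation: [[0.0, 1.0, -0.0], [1.0, -0.0, 0.0], [0.0, -0.0, -1.0]]
wrist_force: [0.1, -0.6, -1.1]
finger_gap: 0.0197
gripper_force: 58.9
```

Request:
carry_out(steps="0 0 0.0025 0 0 0 10;0 0 0.0025 0 0 0 10;0 0 0 0 0 0 10")

```text
time_s: 10.05
tool_pos: [0.5462, 0.0007, 0.2939]
orientation: [[0.0, 1.0, -0.0], [1.0, -0.0, 0.0], [0.0, -0.0, -1.0]]
wrist_force: [0.3, 0.4, -1.1]
finger_gap: 0.0197
gripper_force: 58.9
```

Request:
carry_out(steps="0 0 0.0025 0 0 0 10;0 0 0.002 0 0 0 10;0 0 0 0 0 0 10")

```text
time_s: 10.3
tool_pos: [0.5462, 0.0007, 0.293]
orientation: [[0.0, 1.0, -0.0], [1.0, -0.0, 0.0], [0.0, -0.0, -1.0]]
wrist_force: [-0.3, 0.4, -0.3]
finger_gap: 0.0195
gripper_force: 58.9
```

Request:
carry_out(steps="0 0 0.0025 0 0 0 10;0 0 0 0 0 0 10")

```text
time_s: 10.47
tool_pos: [0.5462, 0.0007, 0.2925]
orientation: [[0.0, 1.0, -0.0], [1.0, -0.0, -0.0], [-0.0, -0.0, -1.0]]
wrist_force: [0.2, 0.8, -0.8]
finger_gap: 0.0196
gripper_force: 58.9
```

Request:
carry_out(steps="0 0 0.0025 0 0 0 10;0 0 0 0 0 0 10")

```text
time_s: 10.63
tool_pos: [0.5462, 0.0007, 0.2923]
orientation: [[0.0, 1.0, 0.0], [1.0, -0.0, -0.0], [-0.0, 0.0, -1.0]]
wrist_force: [-0.9, -0.6, 2.3]
finger_gap: 0.0195
gripper_force: 59.4
```

Request:
carry_out(steps="0 0 0.0015 0 0 0 10;0 0 0 0 0 0 10;0 0 0 0 0 0 10")

```text
time_s: 10.88
tool_pos: [0.5463, 0.0007, 0.2922]
orientation: [[0.0, 1.0, 0.001], [1.0, -0.0, -0.0], [-0.0, 0.001, -1.0]]
wrist_force: [-1.3, -0.7, 4.7]
finger_gap: 0.0197
gripper_force: 59.7
```

The resistance rises sharply at 40 mm depth, so the yellow post is the one. I'll withdraw the rod and go back to the stand.

Request:
carry_out(steps="0 0 -0.04 0 0 0 10;0 0 -0.1 0 0 0 10;0 0 -0.12 0 0 0 10;0 0 -0.1 0 0 0 10;0 0 -0.04 0 0 0 10;-0.1 -0.0265 0 0 0 0 10;-0.18 -0.047 0 0 0 0 10;-0.18 -0.047 0 0 0 0 10;-0.18 -0.047 0 0 0 0 10;-0.18 -0.047 0 0 0 0 10")

```text
time_s: 11.72
tool_pos: [0.5025, -0.1647, 0.3714]
orientation: [[-0.0, 1.0, -0.001], [1.0, 0.0, 0.0], [0.0, -0.001, -1.0]]
wrist_force: [0.4, 0.3, -1.2]
finger_gap: 0.0194
gripper_force: 59.0
```

Request:
carry_out(steps="-0.18 -0.047 0 0 0 0 10;-0.12 -0.031 0 0 0 0 10;-0.078 -0.02 0 0 0 0 10;0 0 0 0 0 0 10;0 0 0 0 0 0 10;0 0 0 0 0 0 10")

```text
time_s: 12.22
tool_pos: [0.4838, -0.2383, 0.3715]
orientation: [[-0.0, 1.0, -0.0], [1.0, 0.0, 0.0], [0.0, -0.0, -1.0]]
wrist_force: [0.1, 1.3, -1.3]
finger_gap: 0.0196
gripper_force: 59.0
```

Run:
```python
from h import *
s=env.state(); print(s['tool_pos'],s['orientation'],s['joint_vel'].round(2)); cap('wrist','w4')
T=s['tool_pos'];print(proj('w4',T-[0,0,.2665]))
cv2.imwrite('pics/c4.png',cv2.resize(cv2.imread('pics/w4.png')[120:245,260:400],(672,600),interpolation=cv2.INTER_CUBIC))
```

```text
[ 0.48381526 -0.23827504  0.37148523] [[-1.87748100e-04  9.99999905e-01 -3.92316509e-04]
 [ 9.99999900e-01  1.87906956e-04  4.04920486e-04]
 [ 4.04994166e-04 -3.92240447e-04 -9.99999841e-01]] [ 0.89 -0.29 -0.08  0.06  0.09 -0.02]
(np.float64(323.1714889707239), np.float64(203.6314870493087))
```

View pics/c4.png

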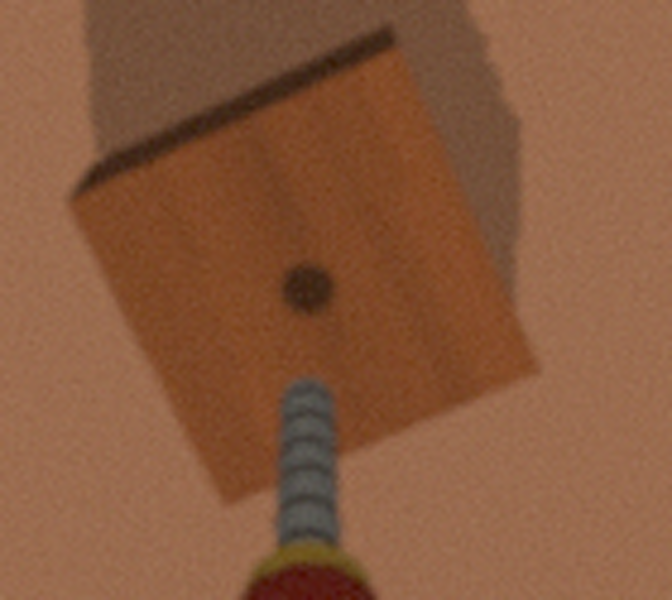

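The stand's hole is at about (324.2,180.2) and the rod tip at about (324.2,201.5), in line in x.

Run:
```python
from h import *
h=atz('w4',324.2,180.2,.04);t=atz('w4',324.2,201.5,.1050);print(h,t,h-t)
```

```text
[ 0.48457693 -0.23758787  0.04      ] [ 0.48458961 -0.23657383  0.105     ] [-1.26828425e-05 -1.01404187e-03 -6.50000000e-02]
```

Request:
carry_out(steps="-0.0035 0 0 0 0 0 10;0 0 0.08 0 0 0 10;0 0 0.1 0 0 0 10;0 0 0.08 0 0 0 10;0 0 0.04 0 0 0 10;0 0 0 0 0 0 10;0 0 0.01 0 0 0 10;0 0 0.01 0 0 0 10;0 0 0.01 0 0 0 10;0 0 0 0 0 0 10")

```text
time_s: 13.1
tool_pos: [0.4837, -0.2396, 0.306]
orientation: [[0.0, 1.0, 0.0], [1.0, -0.0, -0.0], [-0.0, 0.0, -1.0]]
wrist_force: [0.1, -0.7, -0.5]
finger_gap: 0.0199
gripper_force: 59.0
```

Request:
carry_out(steps="0 0 0.01 0 0 0 10;0 0 0.01 0 0 0 10;0 0 0.01 0 0 0 10;0 0 0.01 0 0 0 10;0 0 0 0 0 0 10")

```text
time_s: 13.52
tool_pos: [0.4836, -0.2396, 0.2973]
orientation: [[0.0, 1.0, -0.001], [1.0, -0.0, 0.0], [0.0, -0.001, -1.0]]
wrist_force: [-0.6, -0.5, -0.6]
finger_gap: 0.0199
gripper_force: 59.0
```

Tip about 9 mm into the stand with no side force.

Request:
carry_out(steps="0 0 0.015 0 0 0 10;0 0 0.02 0 0 0 10;0 0 0.02 0 0 0 10;0 0 0.02 0 0 0 10;0 0 0.02 0 0 0 10;0 0 0.01 0 0 0 10;0 0 0.01 0 0 0 10;0 0 0 0 0 0 10")

```text
time_s: 14.18
tool_pos: [0.4836, -0.2395, 0.2743]
orientation: [[0.0, 1.0, -0.001], [1.0, -0.0, 0.0], [0.0, -0.001, -1.0]]
wrist_force: [-0.0, 1.1, -1.4]
finger_gap: 0.02
gripper_force: 59.0
```

Request:
carry_out(steps="0 0 0.006 0 0 0 10;0 0 0 0 0 0 22;0 0 0 0 0 0 30;0 0 0 0 0 0 50;0 0 0 0 0 0 60;0 0 0 0 0 0 60;0 0 -0.05 0 0 0 60;0 0 -0.15 0 0 0 60;0 0 -0.2 0 0 0 60;0 0 -0.2 0 0 0 60")

```text
time_s: 15.02
tool_pos: [0.4833, -0.2395, 0.3955]
orientation: [[0.0, 1.0, -0.001], [1.0, -0.0, 0.001], [0.001, -0.001, -1.0]]
wrist_force: [1.5, -0.0, 0.7]
finger_gap: 0.0602
gripper_force: 0.0
```

Request:
carry_out(steps="0 0 -0.05 0 0 0 60;0 0 0 0 0 0 60;0 0 0 0 0 0 60")

```text
time_s: 15.27
tool_pos: [0.4835, -0.2395, 0.404]
orientation: [[0.0, 1.0, 0.001], [1.0, -0.0, -0.001], [-0.001, 0.001, -1.0]]
wrist_force: [-0.5, -0.6, 0.4]
finger_gap: 0.0601
gripper_force: 0.0
```

Run:
```python
from h import *
s=env.state(); print(s['tool_pos'],s['finger_gap'],s['time_s']); cap('wrist','w5');cap('top','top5')
i=cv2.imread('pics/w5.png').astype(int);m=(i[...,2]>150)&(i[...,1]<60)&(i[...,0]<60)
v,u=np.nonzero(m);print(len(u),u.min(),u.max(),v.min(),v.max()); print(proj('w5',[.4845,-.2392,.136]))
```

```text
[ 0.48345636 -0.23950882  0.40396865] 0.06013765015573475 15.2667
378 313 335 194 214
(np.float64(324.1184106868021), np.float64(202.29893534495324))
```

The rod stands upright in its stand with the handle top at (324,204). Now to the yellow post.

Request:
carry_out(steps="0.18 0.0144 0 0 0 0 60;0.19 0.0144 0 0 0 0 60;0.19 0.0144 0 0 0 0 60;0.19 0.0144 0 0 0 0 60;0.19 0.0144 0 0 0 0 60;0.19 0.0144 0 0 0 0 60;0.19 0.0144 0 0 0 0 60;0.19 0.0144 0 0 0 0 60;0.19 0.0144 0 0 0 0 60;0.19 0.0144 0 0 0 0 60")

```text
time_s: 16.2
tool_pos: [0.5122, 0.1403, 0.4022]
orientation: [[0.0, 1.0, -0.002], [1.0, -0.0, -0.0], [-0.0, -0.002, -1.0]]
wrist_force: [1.2, -0.5, 0.4]
finger_gap: 0.0603
gripper_force: 0.0
```

Request:
carry_out(steps="0.19 0.0144 0 0 0 0 60;0.18 0.0144 0.1 0 0 0 60;0 0 0.15 0 0 0 60;0 0 0 0 0 0 60;0 0 0 0 0 0 60")

```text
time_s: 16.62
tool_pos: [0.5181, 0.2122, 0.3519]
orientation: [[-0.0, 1.0, -0.004], [1.0, 0.0, -0.002], [-0.002, -0.004, -1.0]]
wrist_force: [0.6, 0.1, -0.0]
finger_gap: 0.0598
gripper_force: 0.0
```

Run:
```python
from h import *
s=env.state(); print(s['tool_pos'],s['orientation'],s['finger_gap'],s['time_s']); cap('wrist','w6')
print(proj('w6',[.518,.213,.087]))
```

```text
[0.5181352  0.21221453 0.35188121] [[-2.35496170e-04  9.99989947e-01 -4.47778470e-03]
 [ 9.99998592e-01  2.28052794e-04 -1.66272793e-03]
 [-1.66169005e-03 -4.47816996e-03 -9.99988592e-01]] 0.05980879053063284 16.6167
(np.float64(324.4350611760098), np.float64(202.65504814452257))
```

View pics/w6.png

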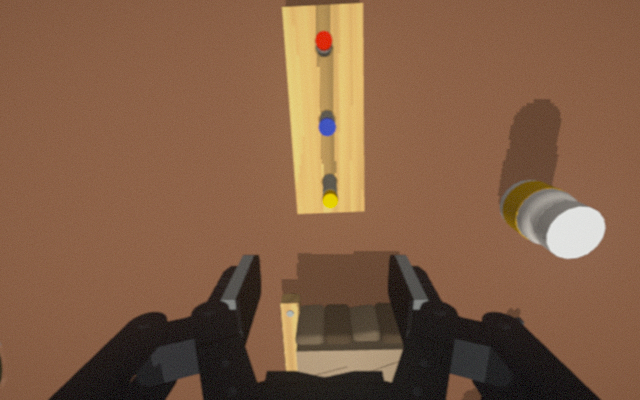

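The yellow post top is at (330.5,201), the blue at (327,127) and the red at (324,41).

Run:
```python
from h import *
i=cv2.imread('pics/w6.png').astype(int);m=((i[...,2]>150)&(i[...,1]>130)&(i[...,0]<60));m[:, :300]=0;m[:,360:]=0;m[:185]=0;m[215:]=0
v,u=np.nonzero(m);print(len(u),u.min(),u.max(),v.min(),v.max(),u.mean(),v.mean())
print(atz('w6',u.mean(),v.mean(),.087),tri(('w6',u.mean(),v.mean()),('top0',229,239),('side0',295.5,252.5)))
s=env.state();print(s['tool_pos'],s['orientation'][:,2])
```

```text
181 323 337 193 207 329.9226519337017 199.96132596685084
[0.52208875 0.21513178 0.087     ] [0.52027032 0.21320837 0.08318679]
[0.51846147 0.21179832 0.35367912] [-1.37228377e-03 -5.83723316e-04 -9.99998888e-01]
```

Request:
carry_out(steps="0.01 0.0125 0.05 0 0 0 50;0 0 0.12 0 0 0 50;0 0 0.08 0 0 0 50;0 0 0.04 0 0 0 50;0 0 0 0 0 0 50;0 0 0 0 0 0 50;0 0 0 0 0 0 50")

```text
time_s: 17.25
tool_pos: [0.5211, 0.2142, 0.297]
orientation: [[0.001, 1.0, 0.002], [1.0, -0.001, 0.001], [0.001, 0.002, -1.0]]
wrist_force: [-0.1, -0.2, -0.4]
finger_gap: 0.0502
gripper_force: 0.0
```

Run:
```python
from h import *
for k in range(2):
    cap('wrist','w7%d'%k);s=env.state();print(s['tool_pos'],s['orientation'][:,2])
    i=cv2.imread('pics/w7%d.png'%k).astype(int);m=((i[...,2]>150)&(i[...,1]>130)&(i[...,0]<60)).astype(np.uint8)
    n,l,st,c=cv2.connectedComponentsWithStats(m)
    for j in range(1,n):
        if st[j,4]>60: print(st[j],c[j],atz('w7%d'%k,*c[j],.087))
```

```text
[0.52106033 0.21429452 0.29694583] [ 2.00201119e-03  6.60613401e-04 -9.99997778e-01]
[314 226  20  18 289] [323.4567474  234.41176471] [0.52196494 0.21464795 0.087     ]
[0.5210015  0.21433043 0.29678209] [ 1.81127244e-03  6.13758760e-04 -9.99998171e-01]
[314 226  20  19 294] [323.60204082 234.57482993] [0.52199694 0.21461689 0.087     ]
```

Request:
carry_out(steps="0 0.001 0.08 0 0 0 45;0 0 0.12 0 0 0 40;0 0 0.09 0 0 0 40;0 0 0.04 0 0 0 35;0 0 0.004 0 0 0 30;0 0 0 0 0 0 25;0 0 0 0 0 0 20;0 0 0 0 0 0 16", newtons=60)

```text
time_s: 18.02
tool_pos: [0.5213, 0.2145, 0.2301]
orientation: [[0.0, 1.0, 0.002], [1.0, -0.0, 0.001], [0.001, 0.002, -1.0]]
wrist_force: [0.5, 0.3, 1.1]
finger_gap: 0.0159
gripper_force: 0.0
```

Request:
carry_out(steps="0 0 0 0 0 0 13;0 0 0 0 0 0 10;0 0 0 0 0 0 6;0 0 0 0 0 0 2;0 0 0 0 0 0 2;0 0 0 0 0 0 2", newtons=100)

```text
time_s: 18.52
tool_pos: [0.5212, 0.2145, 0.2299]
orientation: [[0.0, 1.0, 0.002], [1.0, -0.0, 0.001], [0.001, 0.002, -1.0]]
wrist_force: [-1.4, -0.5, 8.0]
finger_gap: 0.0091
gripper_force: 97.7
```

Request:
carry_out(steps="0 0 -0.03 0 0 0 2;0 0 -0.1 0 0 0 2;0 0 -0.14 0 0 0 2;0 0 -0.13 0 0 0 2;0 0 -0.05 0 0 0 2;-0.1 0.012 0 0 0 0 2;-0.17 0.02 0 0 0 0 2;-0.17 0.02 0 0 0 0 2;-0.17 0.02 0 0 0 0 2;-0.17 0.02 0 0 0 0 2")

```text
time_s: 19.35
tool_pos: [0.5391, 0.0569, 0.3184]
orientation: [[-0.0, 1.0, -0.001], [1.0, 0.0, -0.0], [-0.0, -0.001, -1.0]]
wrist_force: [1.1, 0.0, -1.0]
finger_gap: 0.0093
gripper_force: 98.2
```

Request:
carry_out(steps="-0.15 0.02 0 0 0 0 2;-0.1 0.012 0 0 0 0 2;-0.04 0 0 0 0 0 2;0 0 0 0 0 0 2;0 0 0 0 0 0 2;0 0 0 0 0 0 2;0 0 0 0 0 0 2")

```text
time_s: 19.93
tool_pos: [0.5457, 0.0015, 0.3187]
orientation: [[-0.001, 1.0, -0.0], [1.0, 0.001, 0.0], [0.0, -0.0, -1.0]]
wrist_force: [-0.3, -0.5, -0.2]
finger_gap: 0.009
gripper_force: 98.2
```

Run:
```python
from h import *
s=env.state(); print(s['tool_pos'],s['orientation'],s['finger_gap'],s['time_s'],s['wrist_force']); cap('wrist','w8')
s=env.state(); print(s['tool_pos'],s['orientation'][:,2])
T=s['tool_pos'];print(proj('w8',T+.223*s['orientation'][:,2]))
cv2.imwrite('pics/c8.png',cv2.resize(cv2.imread('pics/w8.png')[140:260,260:400],(700,600),interpolation=cv2.INTER_CUBIC))
```

```text
[0.54565531 0.00154606 0.31872868] [[-1.33872733e-03  9.99999099e-01 -9.50897750e-05]
 [ 9.99999097e-01  1.33873876e-03  1.20172305e-04]
 [ 1.20299497e-04 -9.49288112e-05 -9.99999988e-01]] 0.009022823752140127 19.9333 [-0.34493905 -0.46894458 -0.20820257]
[0.54568126 0.00142811 0.31875794] [-3.59017778e-05  8.24066029e-05 -9.99999996e-01]
(np.float64(322.87618707142667), np.float64(226.39310815149904))
```

View pics/c8.png

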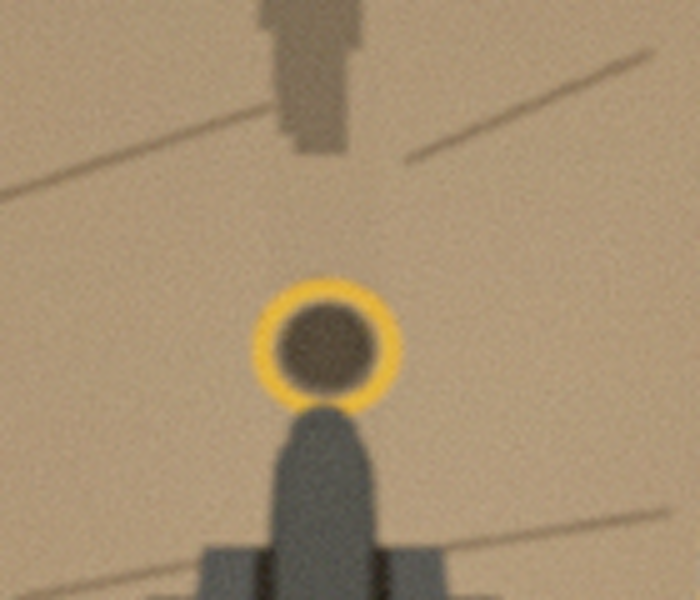

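The bore is centred at about (325.6,209.4), and the pilot's far edge is at (324.8,221), so its centre is near (324.8,227).

Run:
```python
from h import *
i=cv2.imread('pics/w8.png').astype(int);b,g,r=i[...,0],i[...,1],i[...,2]
m=((r-b>90)&(g-b>60)).astype(np.uint8);m[:190]=0;m[235:]=0;m[:,:305]=0;m[:,350:]=0
v,u=np.nonzero(m);up=v<218
c,ax,an=cv2.fitEllipse(np.stack([u,v],1)[up].astype(np.float32));print(c,ax,u.min(),u.max(),v.min())
h=atz('w8',*c,.066);print('hole',h,atz('w8',325.6,209.4,.066));
e=atz('w8',324.8,221,.0958);print('tip far edge',e,'centre',e-[0,.0045,0])
print('need',h-(e-[0,.0045,0]))
```

```text
(324.90338134765625, 208.6741485595703) (23.55007553100586, 27.007707595825195) 310 340 195
hole [0.54700921 0.0024533  0.066     ] [0.54750743 0.00190284 0.066     ]
tip far edge [0.54687633 0.00512135 0.0958    ] centre [0.54687633 0.00062135 0.0958    ]
need [ 0.00013289  0.00183195 -0.0298    ]
```

Request:
carry_out(steps="0.006 0.002 0 0 0 0 2;0 0 0.04 0 0 0 2;0 0 0.06 0 0 0 2;0 0 0.035 0 0 0 2;0 0 0 0 0 0 2;0 0 0 0 0 0 2")

```text
time_s: 20.48
tool_pos: [0.5461, 0.0016, 0.291]
orientation: [[0.0, 1.0, -0.001], [1.0, -0.0, 0.0], [0.0, -0.001, -1.0]]
wrist_force: [1.1, -0.0, -1.1]
finger_gap: 0.0094
gripper_force: 98.2
```

Request:
carry_out(steps="0 0 0.005 0 0 0 2;0 0 0.005 0 0 0 2;0 0 0.005 0 0 0 2;0 0 0 0 0 0 2")

```text
time_s: 20.82
tool_pos: [0.5461, 0.0016, 0.2888]
orientation: [[0.0, 1.0, 0.0], [1.0, -0.0, -0.0], [-0.0, 0.0, -1.0]]
wrist_force: [-0.0, -0.6, -1.1]
finger_gap: 0.0089
gripper_force: 98.2
```

Request:
carry_out(steps="0 0 0.005 0 0 0 2;0 0 0.005 0 0 0 2;0 0 0.005 0 0 0 2;0 0 0 0 0 0 2")

```text
time_s: 21.15
tool_pos: [0.5461, 0.0016, 0.2856]
orientation: [[0.0, 1.0, -0.0], [1.0, -0.0, 0.0], [0.0, -0.0, -1.0]]
wrist_force: [-0.2, 0.7, -1.0]
finger_gap: 0.0091
gripper_force: 98.2
```

Pilot is 3 mm into the bore with no force.

Request:
carry_out(steps="0.003 0 0.003 0 0 0 2;0 0 0.005 0 0 0 2;0 0 0.005 0 0 0 2;0 0 0 0 0 0 2")

```text
time_s: 21.48
tool_pos: [0.5461, 0.0022, 0.283]
orientation: [[0.0, 1.0, -0.0], [1.0, -0.0, -0.0], [-0.0, -0.0, -1.0]]
wrist_force: [0.0, 0.6, -1.4]
finger_gap: 0.0088
gripper_force: 98.2
```

Request:
carry_out(steps="0 0 0.005 0 0 0 2;0 0 0.005 0 0 0 2;0 0 0.005 0 0 0 2;0 0 0 0 0 0 2")

```text
time_s: 21.82
tool_pos: [0.5461, 0.0022, 0.2799]
orientation: [[0.0, 1.0, -0.0], [1.0, -0.0, 0.0], [0.0, -0.0, -1.0]]
wrist_force: [-0.3, -0.5, -0.1]
finger_gap: 0.0092
gripper_force: 98.2
```

Request:
carry_out(steps="0 0 0.005 0 0 0 2;0 0 0.005 0 0 0 2;0 0 0.005 0 0 0 2;0 0 0 0 0 0 2")

```text
time_s: 22.15
tool_pos: [0.5461, 0.0022, 0.2769]
orientation: [[0.0, 1.0, -0.0], [1.0, -0.0, -0.0], [-0.0, -0.0, -1.0]]
wrist_force: [0.4, -1.2, -0.8]
finger_gap: 0.009
gripper_force: 98.2
```

Request:
carry_out(steps="0 0 0.005 0 0 0 2;0 0 0.005 0 0 0 2;0 0 0.005 0 0 0 2;0 0 0 0 0 0 2")

```text
time_s: 22.48
tool_pos: [0.5461, 0.0022, 0.2739]
orientation: [[0.0, 1.0, -0.0], [1.0, -0.0, -0.0], [-0.0, -0.0, -1.0]]
wrist_force: [0.0, -0.0, -1.0]
finger_gap: 0.0092
gripper_force: 98.2
```

Request:
carry_out(steps="0 0 0.005 0 0 0 2;0 0 0.005 0 0 0 2;0 0 0.005 0 0 0 2;0 0 0 0 0 0 2")

```text
time_s: 22.82
tool_pos: [0.5461, 0.0022, 0.2709]
orientation: [[0.0, 1.0, -0.0], [1.0, -0.0, 0.0], [0.0, -0.0, -1.0]]
wrist_force: [-1.1, -0.4, -1.3]
finger_gap: 0.0091
gripper_force: 98.2
```

Request:
carry_out(steps="0 0 0.005 0 0 0 2;0 0 0.005 0 0 0 2;0 0 0 0 0 0 2")

```text
time_s: 23.07
tool_pos: [0.5461, 0.0022, 0.269]
orientation: [[0.0, 1.0, -0.0], [1.0, -0.0, 0.0], [0.0, -0.0, -1.0]]
wrist_force: [-0.5, 0.6, -0.5]
finger_gap: 0.0094
gripper_force: 98.2
```

Request:
carry_out(steps="0 0 0.005 0 0 0 2;0 0 0.005 0 0 0 2;0 0 0 0 0 0 2")

```text
time_s: 23.32
tool_pos: [0.5461, 0.0022, 0.2671]
orientation: [[0.0, 1.0, 0.0], [1.0, -0.0, -0.0], [-0.0, 0.0, -1.0]]
wrist_force: [0.1, -0.3, -1.3]
finger_gap: 0.0094
gripper_force: 98.4
```

Request:
carry_out(steps="0 0 0.005 0 0 0 2;0 0 0.005 0 0 0 2;0 0 0 0 0 0 2")

```text
time_s: 23.57
tool_pos: [0.5461, 0.0022, 0.2651]
orientation: [[0.0, 1.0, 0.0], [1.0, -0.0, 0.0], [0.0, 0.0, -1.0]]
wrist_force: [1.6, -0.2, -2.4]
finger_gap: 0.0095
gripper_force: 98.6
```

Request:
carry_out(steps="0 0 0.005 0 0 0 2;0 0 0.005 0 0 0 2;0 0 0 0 0 0 2")

```text
time_s: 23.82
tool_pos: [0.5461, 0.0022, 0.263]
orientation: [[0.0, 1.0, -0.0], [1.0, -0.0, 0.0], [0.0, -0.0, -1.0]]
wrist_force: [0.5, -0.1, -0.2]
finger_gap: 0.0091
gripper_force: 98.6
```

Run:
```python
from h import *
s=env.state(); print(s['tool_pos'],s['wrist_force'],s['ft_torque'],s['finger_gap'],s['gripper_force']); cap('wrist','w9'); cap('side','s9')
a=cv2.resize(cv2.imread('pics/w9.png')[150:310,230:430],(480,384),interpolation=cv2.INTER_CUBIC)
b=cv2.resize(cv2.imread('pics/s9.png')[130:290,280:400],(288,384),interpolation=cv2.INTER_CUBIC)
cv2.imwrite('pics/c9.png',np.hstack([a,b]))
```

```text
[0.54612008 0.00219448 0.26296967] [ 0.53423449 -0.05463853 -0.20037035] [ 0.005896   -0.24098291 -0.00214187] 0.009076355983454902 98.58088910579681
```

View pics/c9.png

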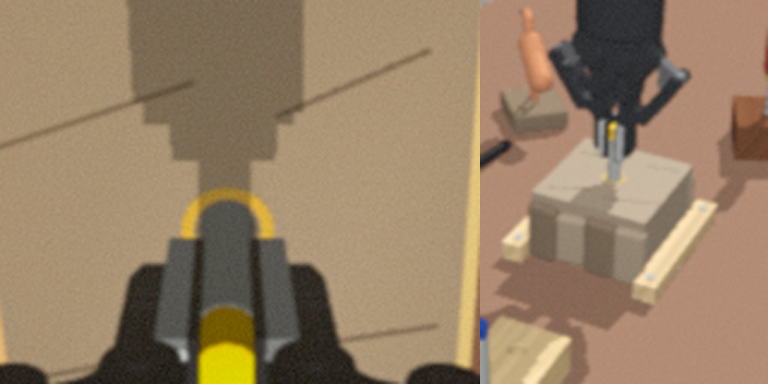

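The post is in the bore between the pads, its yellow top at about (335.5,181) in the side view. I'll check how proud it stands.

Run:
```python
from h import *
for z in (.066,.106,.110,.115,.120,.125): print(z,proj('s9',[.546,.002,z]),proj('w9',[.547,.002,z]))
i=cv2.imread('pics/s9.png').astype(int);m=(i[...,2]>120)&(i[...,1]>100)&(i[...,0]<60);m[:170]=0;m[198:]=0;m[:,:325]=0;m[:,345:]=0
v,u=np.nonzero(m);print(u.min(),u.max(),v.min(),v.max(),len(u))
```

```text
0.066 (np.float64(335.3907225034187), np.float64(204.01536152335183)) (np.float64(324.25453566263656), np.float64(244.94357690122365))
0.106 (np.float64(335.9896689334449), np.float64(187.99322623810139)) (np.float64(324.27869724916553), np.float64(285.43950806100577))
0.11 (np.float64(336.05084152878607), np.float64(186.35682680541217)) (np.float64(324.28181928837034), np.float64(290.6721894731256))
0.115 (np.float64(336.12764180499363), np.float64(184.302378604948)) (np.float64(324.2859630537647), np.float64(297.61733100799154))
0.12 (np.float64(336.2048163192191), np.float64(182.23791933863183)) (np.float64(324.2904015233705), np.float64(305.0564103663561))
0.125 (np.float64(336.2823678135652), np.float64(180.1633756537607)) (np.float64(324.2951672953826), np.float64(313.044063622984))
333 335 181 187 9
```

Request:
carry_out(steps="0 0 0.005 0 0 0 2;0 0 0.005 0 0 0 2;0 0 0 0 0 0 2")

```text
time_s: 24.17
tool_pos: [0.5461, 0.0022, 0.261]
orientation: [[0.0, 1.0, -0.0], [1.0, -0.0, 0.0], [0.0, -0.0, -1.0]]
wrist_force: [1.9, 0.3, -1.2]
finger_gap: 0.0094
gripper_force: 98.5
```

Request:
carry_out(steps="0 0 0.005 0 0 0 2;0 0 0.005 0 0 0 2;0 0 0 0 0 0 2")

```text
time_s: 24.42
tool_pos: [0.5461, 0.0022, 0.2589]
orientation: [[0.0, 1.0, -0.0], [1.0, -0.0, 0.0], [0.0, -0.0, -1.0]]
wrist_force: [1.3, 0.9, -0.1]
finger_gap: 0.0093
gripper_force: 98.5
```

Request:
carry_out(steps="0 0 0.005 0 0 0 2;0 0 0.005 0 0 0 2;0 0 0 0 0 0 2")

```text
time_s: 24.67
tool_pos: [0.5461, 0.0022, 0.2569]
orientation: [[0.0, 1.0, -0.0], [1.0, -0.0, -0.0], [-0.0, -0.0, -1.0]]
wrist_force: [2.6, 0.1, -1.2]
finger_gap: 0.0091
gripper_force: 98.4
```

Request:
carry_out(steps="0 0.0015 0.005 0 0 0 2;0 0 0.005 0 0 0 2;0 0 0 0 0 0 2")

```text
time_s: 24.92
tool_pos: [0.5463, 0.0022, 0.2548]
orientation: [[0.0, 1.0, -0.001], [1.0, -0.0, 0.0], [0.0, -0.001, -1.0]]
wrist_force: [0.5, 0.0, -2.1]
finger_gap: 0.0094
gripper_force: 98.5
```

Request:
carry_out(steps="0 0 0.005 0 0 0 2;0 0 0.005 0 0 0 2;0 0 0 0 0 0 2")

```text
time_s: 25.17
tool_pos: [0.5463, 0.0022, 0.2528]
orientation: [[0.0, 1.0, -0.001], [1.0, -0.0, 0.0], [0.0, -0.001, -1.0]]
wrist_force: [0.7, 0.5, -0.6]
finger_gap: 0.0093
gripper_force: 98.5
```

Request:
carry_out(steps="0 0 0.005 0 0 0 2;0 0 0 0 0 0 2")

```text
time_s: 25.33
tool_pos: [0.5464, 0.0022, 0.2519]
orientation: [[0.0, 1.0, -0.001], [1.0, -0.0, 0.0], [0.0, -0.001, -1.0]]
wrist_force: [-0.7, -0.0, -1.8]
finger_gap: 0.0093
gripper_force: 98.5
```

Request:
carry_out(steps="0 0 0.0025 0 0 0 2;0 0 0.0025 0 0 0 2;0 0 0.0025 0 0 0 2;0 0 0 0 0 0 2")

```text
time_s: 25.67
tool_pos: [0.5464, 0.0022, 0.2506]
orientation: [[0.0, 1.0, -0.0], [1.0, -0.0, 0.0], [0.0, -0.0, -1.0]]
wrist_force: [-1.1, 0.4, 0.3]
finger_gap: 0.0089
gripper_force: 98.6
```

Request:
carry_out(steps="0 0 0.0025 0 0 0 2;0 0 0.0025 0 0 0 2;0 0 0 0 0 0 2")

```text
time_s: 25.92
tool_pos: [0.5464, 0.0022, 0.2495]
orientation: [[0.0, 1.0, -0.0], [1.0, -0.0, 0.0], [0.0, -0.0, -1.0]]
wrist_force: [-0.9, -0.2, 0.4]
finger_gap: 0.0092
gripper_force: 98.6
```

Request:
carry_out(steps="0 0 0.0025 0 0 0 2;0 0 0 0 0 0 2")

```text
time_s: 26.08
tool_pos: [0.5464, 0.0022, 0.249]
orientation: [[0.0, 1.0, -0.0], [1.0, -0.0, 0.0], [0.0, -0.0, -1.0]]
wrist_force: [-0.5, 0.3, 1.3]
finger_gap: 0.0092
gripper_force: 98.7
```

Request:
carry_out(steps="0 0 0.002 0 0 0 2;0 0 0 0 0 0 2;0 0 0 0 0 0 2")

```text
time_s: 26.33
tool_pos: [0.5464, 0.0022, 0.2487]
orientation: [[0.0, 1.0, -0.0], [1.0, -0.0, 0.0], [0.0, -0.0, -1.0]]
wrist_force: [-1.1, 0.4, 2.2]
finger_gap: 0.0093
gripper_force: 98.7
```

Request:
carry_out(steps="0 0 0.002 0 0 0 2;0 0 0 0 0 0 2;0 0 0 0 0 0 2")

```text
time_s: 26.58
tool_pos: [0.5465, 0.0022, 0.2486]
orientation: [[0.0, 1.0, 0.0], [1.0, -0.0, -0.0], [-0.0, 0.0, -1.0]]
wrist_force: [-1.8, -0.4, 5.4]
finger_gap: 0.009
gripper_force: 99.0
```

Request:
carry_out(steps="0 0 0.002 0 0 0 2;0 0 0 0 0 0 2;0 0 0 0 0 0 2")

```text
time_s: 26.83
tool_pos: [0.5465, 0.0022, 0.2485]
orientation: [[0.0, 1.0, 0.001], [1.0, -0.0, -0.0], [-0.0, 0.001, -1.0]]
wrist_force: [-4.1, 0.7, 8.8]
finger_gap: 0.0092
gripper_force: 99.5
```

Request:
carry_out(steps="0 -0.001 0.0025 0 0 0 2;0 0 0 0 0 0 2;0 0 0 0 0 0 2")

```text
time_s: 27.08
tool_pos: [0.5464, 0.0022, 0.2484]
orientation: [[0.0, 1.0, 0.001], [1.0, -0.0, -0.0], [-0.0, 0.001, -1.0]]
wrist_force: [-4.4, -0.3, 13.3]
finger_gap: 0.0095
gripper_force: 100.0
```

Request:
carry_out(steps="0 0 0.003 0 0 0 2;0 0 0 0 0 0 2;0 0 0 0 0 0 2")

```text
time_s: 27.33
tool_pos: [0.5465, 0.0022, 0.2484]
orientation: [[0.0, 1.0, 0.002], [1.0, -0.0, -0.0], [-0.0, 0.002, -1.0]]
wrist_force: [-5.8, 1.0, 17.9]
finger_gap: 0.0091
gripper_force: 100.8
```

Request:
carry_out(steps="0 0 -0.005 0 0 0 2;0 0 0 0 0 0 30;0 0 0 0 0 0 40;0 0 0 0 0 0 40;0 0 0 0 0 0 40;0 0 0 0 0 0 40")

```text
time_s: 27.83
tool_pos: [0.5462, 0.0022, 0.2477]
orientation: [[0.0, 1.0, -0.0], [1.0, -0.0, 0.0], [0.0, -0.0, -1.0]]
wrist_force: [-0.2, -0.0, -0.4]
finger_gap: 0.0397
gripper_force: 0.0
```

Request:
carry_out(steps="0 0 -0.05 0 0 0 40;0 0 -0.12 0 0 0 40;0 0 -0.18 0 0 0 40;0 0 -0.18 0 0 0 40;0 0 -0.15 0 0 0 40;0 0 -0.08 0 0 0 40;0 0 0 0 0 0 40;0 0 0 0 0 0 40")

```text
time_s: 28.5
tool_pos: [0.546, 0.0022, 0.4009]
orientation: [[0.0, 1.0, 0.002], [1.0, -0.0, -0.0], [-0.0, 0.002, -1.0]]
wrist_force: [-0.5, -0.3, -1.0]
finger_gap: 0.0402
gripper_force: 0.0
```

Run:
```python
from h import *
cap('wrist','wa');cap('side','sa');s=env.state();print(s['tool_pos'],s['time_s'],s['wrist_force'])
for z in (.066,.103,.106,.109): print(z,proj('sa',[.546,.002,z]),proj('wa',[.547,.002,z]))
i=cv2.imread('pics/wa.png').astype(int);m=((i[...,2]>150)&(i[...,1]>130)&(i[...,0]<60)).astype(np.uint8)
n,l,st,c=cv2.connectedComponentsWithStats(m);print([(st[j].tolist(),c[j].round(1)) for j in range(1,n) if st[j,4]>30])
a=cv2.resize(cv2.imread('pics/wa.png')[100:300,220:440],(440,400))
b=cv2.resize(cv2.imread('pics/sa.png')[120:330,240:430],(362,400),interpolation=cv2.INTER_CUBIC)
cv2.imwrite('pics/ca.png',np.hstack([a,b])[:,:800])
```

```text
[0.54606799 0.00217851 0.39901699] 28.6 [ 0.22104482 -0.07191671  0.75459184]
0.066 (np.float64(335.3907225034187), np.float64(204.01536152335183)) (np.float64(323.63600997865643), np.float64(179.96694300424272))
0.103 (np.float64(335.94394469651286), np.float64(189.21637387404007)) (np.float64(323.65375618937895), np.float64(191.43532220106593))
0.106 (np.float64(335.9896689334449), np.float64(187.99322623810139)) (np.float64(323.6553918154858), np.float64(192.49233548188244))
0.109 (np.float64(336.035526142673), np.float64(186.7665215225816)) (np.float64(323.6570613360494), np.float64(193.57125284625388))
[([317, 185, 14, 14, 147], array([323.8, 191.4]))]
```

View pics/ca.png

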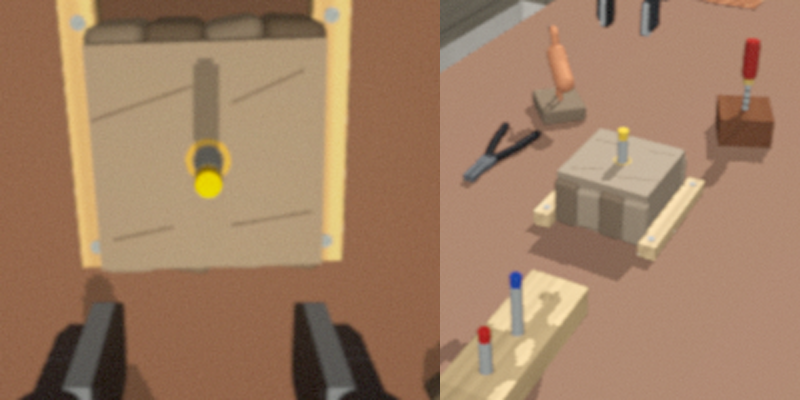

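The yellow post stands upright in the bore with its top where a 40 mm stand-off predicts. The red and blue posts are still in the rack, the rod is in its stand, and the gripper is clear.

```bash
python3 -c "
from rig import env
print(env.finish_job())"
```

```text
the job is handed in; nothing more can be done
None
```

The bore is 40 mm deep, so I pushed the yellow post straight down until it sat firmly on the bottom (about 19 N), standing about 40 mm proud, put the rod back upright in its stand, and handed the job in; no verdict was returned.

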